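# Offer up a power module over its socket in a control box

### The arm

A 7-joint arm with a two-finger parallel gripper is mounted at the origin on the work surface. World frame = base frame: x ahead of the robot, y to its left, z up, the work surface at z = 0. Lengths are in m, angles in degrees, forces in N, time in s.
With the tool pointing down it reaches from about 0.4 to 0.925 m from the base axis. Payload 4.1 kg.
Tool frame: the origin (TCP) lies on the centre line of the jaws, within the pads' length; the fingertips stand 8 mm ahead of it and the grasp point (between the pads) lies 11 mm behind it; z points along the fingers, y is the line along which they close (so a half turn about z gives the same grasp; the last joint's range is limited). The gripper opens to 85 mm and grips with 20 to 120 N. Pads are 22 mm wide; open, the fingers measure 114 mm over their backs; the gripper's body (76 mm by 85 mm) begins 54 mm behind the grasp point. The pads swing forward as they close: fully open they stand 13 mm farther back than shut.
Start: joints at [-82.219, 22.827, 2.584, 88.041, -1.071, 69.15, -2.905], TCP at [0.151, 0.632, 0.239] pointing down, gripper open.
Joint ranges: [-161.44, 161.44], [-28.35, 127.94], [-78.24, 83.42], [0, 140.83], [-78.03, 258.03], [13.02, 114.36], [-168.23, 168.23]. Speed limits (degrees/s): [147.25, 147.25, 180, 180, 180, 180, 180].

### API

Orientations are given as a 3x3 rotation matrix whose columns are the frame's x, y, z axes.
In Python, from bench import r gives the robot as it stands.
- The arm moves only by the shell command python3 -m jog 'ROWS' [FORCE]. ROWS is JSON, a list of rows, each a list of 7 numbers: the opening, from 0 (shut) to 1 (fully open), then the shift along the tool's x, y, z in mm, then the turn, a rotation vector about the tool's x, y, z in degrees. A call has 1 to 8 rows; each row shifts and turns the commanded pose from where the row before left it, along the tool's axes as they then stand; what a row does not reach is not made up. A row lasts 1/12 s, in which the tool goes at most 41.7 mm and 7.16 degrees, less where a joint would pass 70% of its speed; a pose out of reach is approached as far as the arm can. A call is refused whole if a number of a shift passes 41.7 or a number of a turn 7.16, either way. A call with a gripper value outside its range is refused whole. The fingers move at their own pace and stop on an object; FORCE is the grip in N (left out, the last holds). Time passes only in rows, so rows that do not move let the fingers close. It gives the time, the measured TCP pose, the force, the opening and the grip force at its end, in the units of the state.
- r.get_obs(): the state, without advancing time (a new reading comes with each control period).
- r.capture(name): name is "side" or "top"; returns a dict with "image" (480x640x3 uint8, blue, green, red), "camera_matrix" (3x3 intrinsics, pixels), "R" (3x3) and "t" (3): a world point X has camera coordinates R X + t. Camera axes: x right, y down, z forward; pixel columns grow to the right and rows downward; lengths in m; the calibration is good to about 2 mm. A picture is of the moment at which its call begins. There is no depth.
- r.hand_in(): hands the job in; it is judged then, once.
The state is a dict: "clock": time; "q": joint angles; "joint_velocities": joint speeds; "joint_efforts": joint torques, N m; "eef_pos": TCP position; "eef_rot": TCP orientation; "wrist_force": force on the tool from outside, world axes, zero at the start; "wrist_torque": the same for the moment, N m; "finger_gap": finger opening in m; "grasp_force": force on a finger pad.
Only numpy, scipy, OpenCV 4.12 (cv2) and the standard library are available. Lean on these libraries where they do the work, as an engineer would, in place of code of your own. Each camera call takes 0.05 s, during which the arm holds its last target. There are 200 camera calls.

### The job

First swing the bench magnifier aside by its red handle until no part of it is above the open control box. Then pick up the black power module with the yellow top from the foam sheet, carry it upright over the box wall and the parts inside without letting it touch any of them, and finish holding it about one centimetre above the empty white socket, level and lined up with it (either way round), not touching it, so that its pins can be checked before it is pressed in. The job ends with the gripper still holding the module there: do not lower it into the socket or let go, and leave the other parts and tools on the foam where they lie.

Things in the scene. Friction and masses are not known exactly. Their poses are not given: they have to be found in the camera images.
- box: Fixed black open-topped control box, 200 (x) x 240 (y) x 65 mm high, walls 5 mm, origin at the centre of its underside on the table. A green circuit board, its top 16 mm above the table, fills the floor. Parts up to 30 mm tall stand on the board along the long walls (|x| over 62 mm in the box frame); nothing inside is taller than the walls.
- socket: Empty white socket fixed on the board, a block 60 (x) x 40 (y) x 10 mm high with four dark pin holes in its top; origin at the centre of its underside, on the board. It sits on the box's y axis, 55 mm to either side of the box's centre (the transformer has the other place), and is parallel to the box. Long axis = x.
- socket_top (a point): Centre of the socket's top face, 10 mm above its origin, 26 mm above the table; same axes as the socket.
- transformer: Fixed transformer on the board, dark steel core with yellow coil, 52 (x) x 44 (y) x 45 mm high, top 61 mm above the table; origin at the centre of its underside.
- module: The power module to carry, loose: black block 54 (x) x 34 (y) mm, yellow patch on its flat top, 46 mm high in all with four brass pins 4 mm long under it. Origin at the centre of the underside, level with the pin tips; z up; 0.1 to 0.2 kg. Its flat sides from 4 to 46 mm up can be gripped, best across the 34 mm. Half a turn makes no difference.
- foam: Fixed flat grey foam sheet, 260 (x) x 220 (y) x 8 mm, with the module and the bystanders on it; origin at the centre of its underside, on the table. Module, relay and terminal block stand in a row along its x axis, about 85 mm apart, in any order.
- stand: Fixed stand of the magnifier: black foot of 100 mm diameter and 20 mm height, column 22 mm thick; a pivot cap tops it at 166 mm above the table. Origin at the centre of the foot's underside.
- mag_pivot (a point): On the vertical pivot axis of the magnifier's arm, at the arm's height, 151 mm above the table.
- mag_handle (a point): Centre of the top of the red upright handle on the magnifier's arm, 170 mm from the pivot axis: a round pin of 14 mm diameter from 157 to 205 mm above the table (48 mm tall), with free space around it; it turns with the arm.
- mag_head (a point): Centre of the magnifier's round white-rimmed lens, 240 mm from the pivot axis, 151 mm above the table; lens with rim 102 mm in diameter and 12 mm thick. The arm is a level bar 16 mm wide and 12 mm thick, 145 to 157 mm above the table. Pivot, handle and lens centre are on one line.
- mag_arm (a joint): Swing of the magnifier's arm about the vertical pivot, rad: 0 when the arm points along the stand's -x axis (then clear of the box, whatever the start), growing anticlockwise seen from above; range -0.6 to 1.7. It starts between 0.95 and 1.4, over the box. Stiff with friction: about 2 to 3 N at the handle moves it, and it stays where it is left.
- relay: Bystander: loose blue relay 30 x 28 x 26 mm high; origin at the centre of its underside.
- terminal: Bystander: loose green terminal block 45 x 22 x 18 mm high; origin at the centre of its underside.
- driver1: Bystander: loose screwdriver lying along its x axis, from -96 (handle end) to +108 mm (tip), red handle 28 mm thick, yellow collar, red shaft; origin under it at the foam's top.
- driver2: Bystander: a second screwdriver, the same as the first.
There are look-alikes about, which are no part of the job. Leave any blue or orange look-alike of the module alone.

How it is judged:
By the outcome, as a careful person would: the job done as asked, in the order asked, and still so for the second after the job is handed in, while the arm keeps its last pose, push and grip.
It also fails if it takes over 58 s, if anything falls off the work surface, if the arm or the gripper's body presses on something with over 40 N, if the wrist force passes 120 N, or if a joint passes its speed limit or range.

## Working session

There is one attempt and no reset: what is moved stays moved. The work goes in short steps, Python scripts to look and compute and a shell command to move; the robot and the scene stay as the last step left them, time stands still between calls to the robot, and variables do not carry over. Pictures are saved under pics/ and viewed, at most 10 in all, crops included, and the job is handed in when it is done.

```bash
mkdir -p pics; ls; python3 - <<'E'
from bench import r
import cv2,numpy as np
for n in("top","side"):
    c=r.capture(n);cv2.imwrite(f"pics/{n}0.png",c["image"]);np.savez(f"{n}0.npz",**c)
    print(n,c["camera_matrix"].tolist(),np.round(-c["R"].T@c["t"],3),np.round(c["R"],3).tolist())
o=r.get_obs();print(o["eef_pos"],np.round(o["eef_rot"],3).tolist(),o["clock"],o["wrist_force"],o["finger_gap"])
E
```

```text
pics
top [[546.1124676726347, 0.0, 318.5355479602356], [0.0, 546.1124676726347, 232.46235710588522], [0.0, 0.0, 1.0]] [ 0.328 -0.027  1.366] [[0.027, -1.0, -0.01], [-0.991, -0.026, -0.132], [0.131, 0.014, -0.991]]
side [[587.1114318772524, 0.0, 322.8665412647213], [0.0, 587.1114318772524, 241.70768258624815], [0.0, 0.0, 1.0]] [ 0.13  -0.879  1.117] [[0.921, -0.389, -0.008], [-0.283, -0.654, -0.702], [0.268, 0.649, -0.713]]
[0.15102905 0.63165953 0.23839171] [[-0.973, 0.232, -0.0], [0.232, 0.973, -0.002], [-0.0, -0.002, -1.0]] 0.1 [-0.49343386 -0.31047571  0.3949465 ] 0.0852373998424272
```

View pics/top0.png

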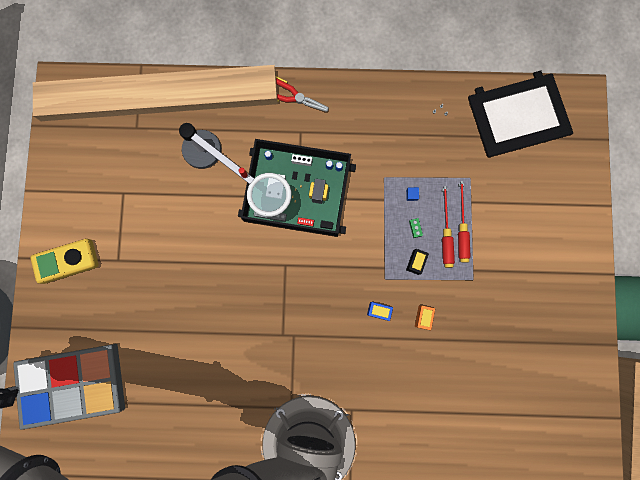

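View pics/side0.png

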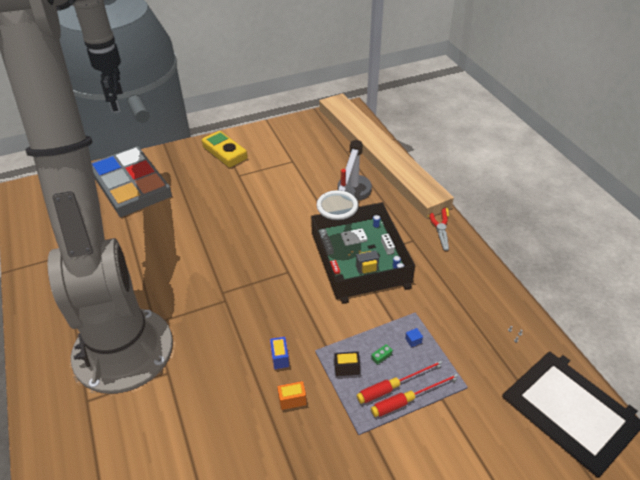

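Top view: pivot cap (187,131), red handle (242,172), lens (269,195) over the box's socket end, transformer (319,190), module (418,261) at the near end of the foam row. I'll enlarge for precise pixels.

```bash
cat > h.py <<'E'
import numpy as np,cv2
def ray(c,uv,z):
    K,R,t=c["camera_matrix"],c["R"],c["t"]
    d=R.T@np.linalg.solve(K,[uv[0],uv[1],1]);o=-R.T@t
    return o+d*(z-o[2])/d[2]
def proj(c,X):
    p=c["camera_matrix"]@(c["R"]@np.array(X,float)+c["t"]);return p[:2]/p[2]
E
python3 - <<'E'
import cv2,numpy as np
from h import *
t=np.load("top0.npz");s=np.load("side0.npz")
a=t["image"][110:250,170:370];a=cv2.resize(a,None,fx=4,fy=4,interpolation=cv2.INTER_CUBIC)
b=t["image"][170:290,380:480];b=cv2.resize(b,None,fx=3.9,fy=3.9,interpolation=cv2.INTER_CUBIC)
d=s["image"][315:385,325:395];d=cv2.resize(d,None,fx=5,fy=5,interpolation=cv2.INTER_CUBIC)
o=np.zeros((600,800,3),np.uint8);o[:468,:390]=b;o[:350,400:750]=d
cv2.imwrite("pics/a.png",a);cv2.imwrite("pics/b.png",o)
for n,p,z in(("piv",(187,131),.166),("handle",(242,172),.2),("lens",(269,195),.151),("module",(419,261),.054),("trafo",(319,190),.061)):print(n,ray(t,p,z).round(3))
E
```

```text
piv [0.713 0.295 0.166]
handle [0.612 0.16  0.2  ]
lens [0.572 0.104 0.151]
module [ 0.439 -0.252  0.054]
trafo [ 0.606 -0.008  0.061]
```

View pics/a.png

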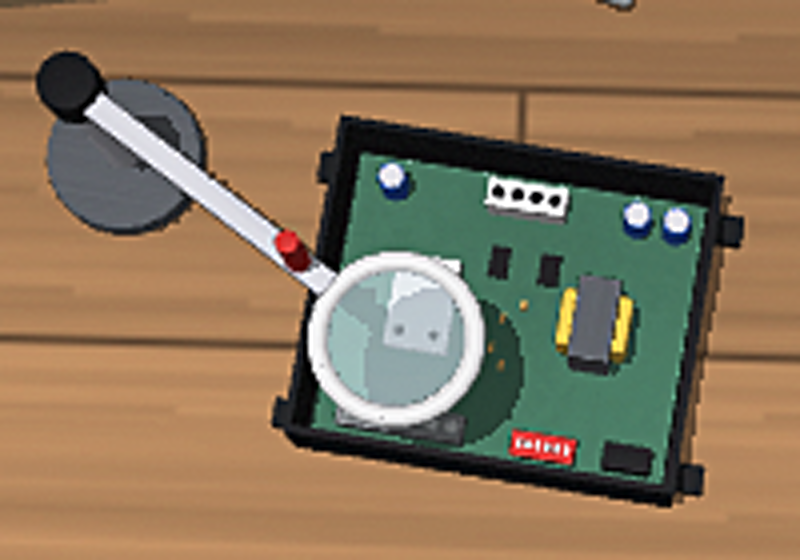

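View pics/b.png

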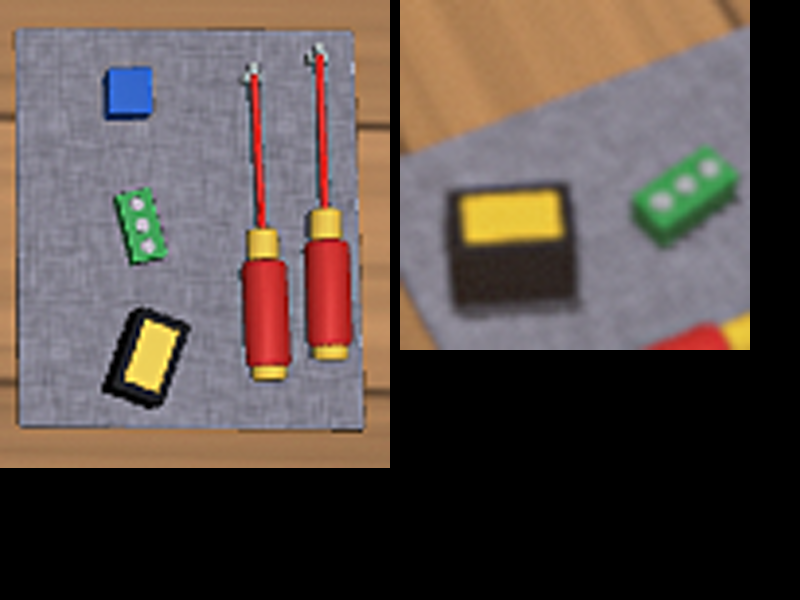

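Crops: handle top is at full-image (241.7,169.2), lens centre (269,194.5); the socket is under the lens. The module is black and yellow-topped, its long axis turned about −25° from x, and the screwdriver handle is some 60 mm to its right.

```bash
cat >> h.py <<'E'
def module(c,uv,z=.054):
    m=cv2.inRange(cv2.cvtColor(c["image"],cv2.COLOR_BGR2HSV),(20,110,110),(36,255,255))
    n,l,st,ce=cv2.connectedComponentsWithStats(m)
    i=1+np.argmin(np.linalg.norm(ce[1:]-uv,axis=1))
    v,u=np.nonzero(l==i)
    P=np.array([ray(c,p,z)[:2] for p in zip(u,v)])
    (x,y),(w,h),_=b=cv2.minAreaRect((P*1e3).astype(np.float32))
    w_,V=np.linalg.eigh(np.cov(P.T));a=np.degrees(np.arctan(V[1,1]/V[0,1]))
    return P.mean(0).round(4),np.array([x,y,w,h]).round(1),round(float(a),1)
E
python3 - <<'E'
from h import *
t=np.load("top0.npz");s=np.load("side0.npz")
print(module(t,(419,261)));print(module(s,(347,358)))
p=ray(t,(187.5,130.5),.166);h=ray(t,(241.7,169.2),.205);l=ray(t,(269,194.5),.151)
for a in(h,l):print(a.round(3),np.linalg.norm((a-p)[:2]),np.degrees(np.arctan2(*(a-p)[1::-1])))
# box top outer corners TL,TR,BL,BR
for q in((341,117),(722,178),(285,432),(672,503)):print(ray(t,(q[0]/4+170,q[1]/4+110),.065).round(3))
R=np.array([[-.973,.232,0],[.232,.973,-.002],[0,-.002,-1]])
h[2]=.26;d=(h-[.151,.6317,.2384])*1e3;print(h,R.T@d)
E
```

```text
(array([ 0.4397, -0.2509]), array([ 439.9, -250.7,   21.8,   39.8]), -17.9)
(array([ 0.4408, -0.2506]), array([ 441.3, -250.9,   25. ,   42.5]), -18.3)
[0.617 0.16  0.205] 0.16542649889151656 -125.85507162307466
[0.573 0.104 0.151] 0.23641242935797688 -126.5076302436991
[0.728 0.153 0.065]
[ 0.695 -0.082  0.065]
[0.531 0.178 0.065]
[ 0.494 -0.056  0.065]
[0.61690257 0.15989415 0.26      ] [-562.78216095 -351.02089192  -20.65638831]
```

```bash
python3 -m jog '[[1,-35,-22,-4,0,0,0],[1,-35,-22,-4,0,0,0],[1,-35,-22,-4,0,0,0],[1,-35,-22,-4,0,0,0],[1,-35,-22,-4,0,0,0],[1,-35,-22,-2,0,0,0],[1,-35,-22,0,0,0,0],[1,-35,-22,0,0,0,0]]' 25
python3 -m jog '[[1,-35,-22,0,0,0,0],[1,-35,-22,0,0,0,0],[1,-35,-22,0,0,0,0],[1,-35,-22,0,0,0,0],[1,-35,-22,0,0,0,0],[1,-35,-22,0,0,0,0],[1,-35,-22,0,0,0,0],[1,0,0,0,0,0,0]]'
```

```text
clock: 0.77
eef_pos: [0.3835, 0.3941, 0.2613]
eef_rot: [[-0.973, 0.232, -0.0], [0.232, 0.973, 0.0], [0.0, 0.0, -1.0]]
wrist_force: [1.2, 1.0, -0.5]
finger_gap: 0.0854
grasp_force: 0.0
clock: 1.43
eef_pos: [0.5903, 0.1786, 0.2611]
eef_rot: [[-0.969, 0.246, 0.004], [0.246, 0.969, -0.007], [-0.006, -0.006, -1.0]]
wrist_force: [0.6, -2.5, -0.2]
finger_gap: 0.0855
grasp_force: 0.0
```

```bash
python3 -m jog '[[1,-30,-13,0,0,0,0],[1,0,0,0,0,0,0],[1,0,0,0,0,0,0]]'; python3 - <<'E'
from h import *
from bench import r
s=np.load("side0.npz");print(proj(s,(.616,.159,.205)),proj(s,(.616,.159,.157)))
m=s["image"].astype(int);k=(m[...,2]>120)&(m[...,1]<60)&(m[...,0]<60);k[:160]=0;k[200:]=0;k[:,:330]=0;k[:,360:]=0
v,u=np.nonzero(k);print(list(zip(u,v))[:40:3],u.mean(),v.min(),v.max())
cv2.imwrite("pics/c.png",cv2.resize(r.capture("side")["image"][130:280,260:460],None,fx=4,fy=4))
print(r.get_obs()["eef_pos"])
E
```

```text
clock: 1.68
eef_pos: [0.6117, 0.1676, 0.2606]
eef_rot: [[-0.972, 0.236, -0.001], [0.236, 0.972, -0.001], [0.0, -0.002, -1.0]]
wrist_force: [-0.4, 0.3, 0.0]
finger_gap: 0.0853
grasp_force: 0.0
[343.56066112 170.48815068] [343.24574252 185.41914163]
[(np.int64(342), np.int64(170)), (np.int64(342), np.int64(171)), (np.int64(342), np.int64(172)), (np.int64(342), np.int64(173)), (np.int64(342), np.int64(176)), (np.int64(343), np.int64(179)), (np.int64(342), np.int64(182)), (np.int64(343), np.int64(183)), (np.int64(343), np.int64(184))] 342.8 170 184
[0.61090401 0.1692902  0.26066186]
```

View pics/c.png

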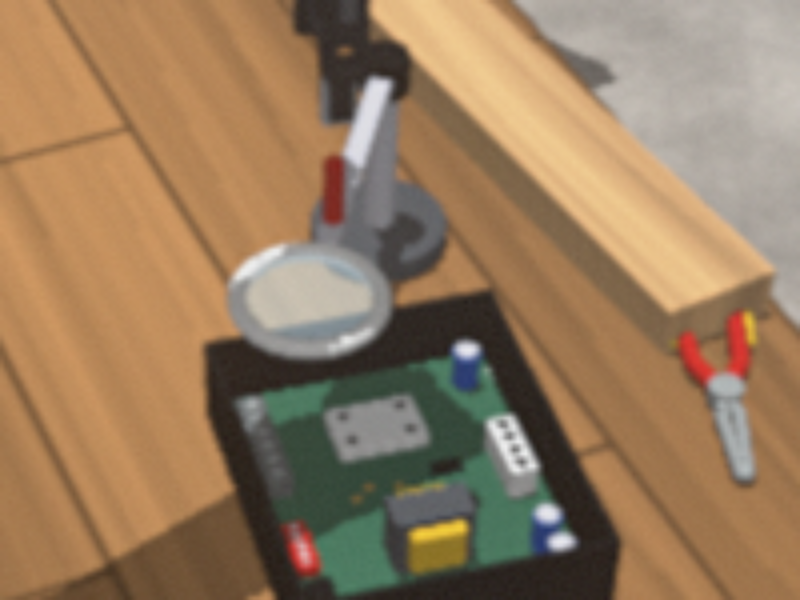

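The side view shows the gripper above and left of the handle (343,170 to 343,184), matching my handle estimate to a pixel. Next I align, lower and grip it.

```bash
python3 -m jog '[[1,-7,-9,0,0,0,0],[1,0,0,0,0,0,0],[1,0,0,27,0,0,0],[1,0,0,27,0,0,0],[1,0,0,26,0,0,0],[1,0,0,0,0,0,0],[0,0,0,0,0,0,0],[0,0,0,0,0,0,0]]' 25
python3 -m jog '[[0,0,0,0,0,0,0],[0,0,0,0,0,0,0],[0,0,0,0,0,0,0],[0,0,0,0,0,0,0]]'
```

```text
clock: 2.4
eef_pos: [0.6168, 0.1595, 0.183]
eef_rot: [[-0.973, 0.232, 0.002], [0.232, 0.973, 0.001], [-0.002, 0.001, -1.0]]
wrist_force: [-0.6, -0.0, 0.0]
finger_gap: 0.064
grasp_force: 0.0
clock: 2.73
eef_pos: [0.617, 0.1602, 0.1826]
eef_rot: [[-0.973, 0.232, 0.003], [0.232, 0.973, 0.002], [-0.002, 0.003, -1.0]]
wrist_force: [-0.2, -3.8, 1.7]
finger_gap: 0.0128
grasp_force: 27.4
```

```bash
python3 -c "
import numpy as np
a=np.radians(np.linspace(234.5,168,9));P=170*np.c_[np.cos(a),np.sin(a)]
print((np.diff(P,axis=0)@np.array([[-.973,.232],[.232,.973]])).round(1).tolist())"
```

```text
[[22.1, 10.9], [20.3, 14.0], [18.1, 16.8], [15.5, 19.2], [12.5, 21.2], [9.3, 22.8], [5.9, 23.9], [2.4, 24.5]]
```

```bash
python3 -m jog '[[0,11,5.5,0,0,0,0],[0,11,5.5,0,0,0,0],[0,10,7,0,0,0,0],[0,10,7,0,0,0,0],[0,9,8.4,0,0,0,0],[0,9,8.4,0,0,0,0],[0,8,9.6,0,0,0,0],[0,8,9.6,0,0,0,0]]'
python3 -m jog '[[0,6,10.6,0,0,0,0],[0,6,10.6,0,0,0,0],[0,5,11.4,0,0,0,0],[0,5,11.4,0,0,0,0],[0,3,12,0,0,0,0],[0,3,12,0,0,0,0],[0,1,12,0,0,0,0],[0,1,12,0,0,0,0]]'
```

```text
clock: 3.4
eef_pos: [0.5557, 0.2356, 0.1824]
eef_rot: [[-0.972, 0.233, -0.0], [0.233, 0.972, -0.001], [-0.0, -0.001, -1.0]]
wrist_force: [-0.1, -4.1, 6.2]
finger_gap: 0.0128
grasp_force: 26.8
clock: 4.07
eef_pos: [0.5446, 0.3337, 0.1821]
eef_rot: [[-0.973, 0.232, -0.007], [0.232, 0.973, -0.001], [0.007, -0.003, -1.0]]
wrist_force: [-6.2, -3.1, 10.8]
finger_gap: 0.0132
grasp_force: 27.5
```

```bash
python3 -m jog '[[1,0,0,0,0,0,0],[1,0,0,0,0,0,0],[1,0,0,0,0,0,0],[1,0,0,0,0,0,0],[1,0,0,-27,0,0,0],[1,0,0,-27,0,0,0],[1,0,0,-27,0,0,0],[1,0,0,0,0,0,0]]'
python3 - <<'E'
from h import *
from bench import r
o=r.get_obs();print(o["eef_pos"],o["wrist_force"],o["finger_gap"])
R=o["eef_rot"];g=np.array([.440,-.2508,.18]);print((R.T@(g-o["eef_pos"])*1e3).round(1))
E
```

```text
clock: 4.73
eef_pos: [0.5512, 0.3331, 0.2684]
eef_rot: [[-0.972, 0.234, 0.008], [0.234, 0.972, 0.006], [-0.007, 0.007, -1.0]]
wrist_force: [0.8, -0.6, 0.5]
finger_gap: 0.0853
grasp_force: 0.0
[0.55124138 0.33314088 0.26835903] [ 0.79137396 -0.62508466  0.46783509] 0.08527027578763888
[ -27.9 -594.4   84.1]
```

```bash
python3 -m jog '[[1,-2,-30,0,0,0,0],[1,-2,-38,0,0,0,0],[1,-2,-38,0,0,0,0],[1,-2,-38,0,0,0,0],[1,-2,-38,0,0,0,0],[1,-2,-38,0,0,0,0],[1,-2,-38,0,0,0,0],[1,-2,-38,0,0,0,0]]'
python3 -m jog '[[0.7,-2,-38,10,0,0,0],[0.7,-2,-38,10,0,0,0],[0.7,-2,-38,10,0,0,0],[0.7,-2,-38,10,0,0,0],[0.7,-2,-38,10,0,0,0],[0.7,-2,-38,10,0,0,0],[0.7,-2,-38,10,0,0,0],[0.7,0,0,0,0,0,4.6]]'
python3 - <<'E'
from h import *
from bench import r
c=r.capture("top");np.savez("top1.npz",**c);cv2.imwrite("pics/t1.png",cv2.resize(c["image"][110:260,165:365],None,fx=4,fy=4,interpolation=cv2.INTER_CUBIC))
E
```

```text
clock: 5.4
eef_pos: [0.4939, 0.0387, 0.2619]
eef_rot: [[-0.972, 0.233, -0.001], [0.233, 0.972, 0.0], [0.001, 0.0, -1.0]]
wrist_force: [0.5, -0.3, -0.1]
finger_gap: 0.085
grasp_force: 0.0
clock: 6.07
eef_pos: [0.4417, -0.2296, 0.1909]
eef_rot: [[-0.946, 0.323, -0.004], [0.323, 0.946, -0.004], [0.002, -0.005, -1.0]]
wrist_force: [-0.8, 0.2, 0.2]
finger_gap: 0.0602
grasp_force: 0.0
```

View pics/t1.png

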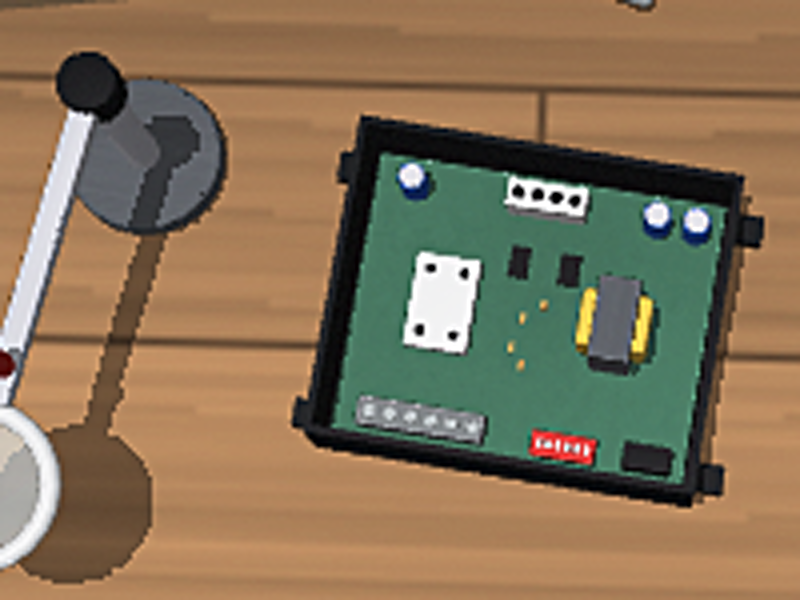

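The magnifier is now well left of the box. The white socket is fully visible at full-image (275.5,185.5), with its long axis parallel to the box.

```bash
cat >> h.py <<'E'
def sock(c,uv,z=.026,w=28,thr=225):
    m=(c["image"].min(2)>thr).astype(np.uint8);m=cv2.morphologyEx(m,cv2.MORPH_CLOSE,np.ones((3,3)))
    n,l,st,ce=cv2.connectedComponentsWithStats(m);i=l[int(uv[1]),int(uv[0])]
    v,u=np.nonzero(l==i);P=np.array([ray(c,p,z)[:2] for p in zip(u,v)])
    _,V=np.linalg.eigh(np.cov(P.T));e=V*np.sign(V[0]);q=(P-P.mean(0))@e
    return i,P.mean(0).round(4),np.ptp(q,axis=0).round(4),np.degrees(np.arctan(V[1,1]/V[0,1])).round(1)
E
python3 - <<'E'
from h import *
from bench import r
t=np.load("top1.npz");s=r.capture("side");np.savez("side1.npz",**s)
for k in(170,200,225):print(sock(t,(275,185),thr=k))
X=sock(t,(275,185),thr=200)[1];p=proj(s,[*X,.026]);print(p)
for k in(120,150,170,190,210):print(sock(s,p,thr=k))
C=[ray(t,(q[0]/4+165,q[1]/4+110),.065)[:2] for q in((361,117),(743,177),(307,432),(693,503))]
C=np.array(C);d=(C[0]+C[2]-C[1]-C[3]);print(C.mean(0),np.degrees(np.arctan2(-d[0],d[1])),C.mean(0)+55e-3*d/np.linalg.norm(d))
d=C[0]+C[1]-C[2]-C[3];print(np.degrees(np.arctan2(d[1],d[0])))
o=r.get_obs();print(o["eef_pos"],(o["eef_rot"].T@(np.array([.4402,-.2508,.1])-o["eef_pos"])*1e3).round(1))
print(module(t,(419,261)))
E
```

```text
(np.int32(233), array([0.6227, 0.1035]), array([0.0395, 0.0595]), np.float64(-7.8))
(np.int32(13), array([0.6228, 0.1036]), array([0.0392, 0.0591]), np.float64(-7.9))
(np.int32(15), array([0.6231, 0.1031]), array([0.0394, 0.0589]), np.float64(-5.9))
[353.45473877 235.48858599]
(np.int32(0), array([0.3071, 0.0984]), array([2.0012, 2.8998]), np.float64(-72.5))
(np.int32(0), array([0.5074, 0.2633]), array([2.7978, 2.2487]), np.float64(61.9))
(np.int32(0), array([0.541 , 0.2691]), array([2.8021, 2.1847]), np.float64(68.4))
(np.int32(0), array([0.5799, 0.2584]), array([2.8023, 2.1811]), np.float64(68.3))
(np.int32(0), array([0.5814, 0.2582]), array([2.8027, 2.1735]), np.float64(68.0))
[0.61221109 0.04732909] -8.401629435931726 [0.6202472  0.10173884]
-7.18970674885382
[ 0.44496677 -0.22306679  0.19148996] [ -4.4 -27.8  91.5]
(array([ 0.3201, -0.154 ]), array([ 319.3, -155. ,   26.6,   21.2]), -82.4)
```

```bash
python3 -m jog '[[0.7,-4,-28,20,0,0,0],[0.7,0,0,35,0,0,0],[0.7,0,0,0,0,0,0],[0.7,0,0,0,0,0,0],[0.7,0,0,0,0,0,0]]'
```

```text
clock: 6.58
eef_pos: [0.443, -0.2479, 0.1381]
eef_rot: [[-0.952, 0.307, 0.001], [0.307, 0.952, 0.0], [-0.001, 0.001, -1.0]]
wrist_force: [0.5, -0.4, -0.4]
finger_gap: 0.0599
grasp_force: 0.0
```

```bash
python3 -m jog '[[0.7,1.7,-3.6,0,0,0,0],[0.7,0,0,30,0,0,0],[0.7,0,0,25,0,0,0],[0.7,0,0,22,0,0,0],[0.7,0,0,18,0,0,0],[0.7,0,0,16,0,0,0],[0.7,0,0,0,0,0,0],[0.7,0,0,0,0,0,0]]' 40
```

```text
clock: 7.25
eef_pos: [0.4399, -0.2517, 0.0271]
eef_rot: [[-0.951, 0.309, 0.001], [0.309, 0.951, 0.0], [-0.001, 0.0, -1.0]]
wrist_force: [-0.0, 0.7, -0.6]
finger_gap: 0.0598
grasp_force: 0.0
```

```bash
python3 -m jog '[[0,0,0,0,0,0,0],[0,0,0,0,0,0,0],[0,0,0,0,0,0,0],[0,0,0,0,0,0,0],[0,0,0,0,0,0,0],[0,0,0,0,0,0,0]]' 40
```

```text
clock: 7.75
eef_pos: [0.4406, -0.2522, 0.0279]
eef_rot: [[-0.951, 0.31, 0.003], [0.31, 0.951, -0.0], [-0.003, 0.001, -1.0]]
wrist_force: [-0.4, 1.7, 7.1]
finger_gap: 0.0337
grasp_force: 39.7
```

```bash
python3 -m jog '[[0,0,0,-8,0,0,0],[0,0,0,-16,0,0,0],[0,0,0,-24,0,0,0],[0,0,0,-26,0,0,0],[0,0,0,-20,0,0,0],[0,0,0,-6,0,0,0],[0,0,0,0,0,0,0],[0,0,0,0,0,0,0]]' 60
python3 - <<'E'
from h import *
from bench import r
s=r.capture("side");t=r.capture("top");o=r.get_obs();e=o["eef_pos"];print(e)
cv2.imwrite("pics/l.png",cv2.resize(s["image"][230:380,260:460],None,fx=4,fy=4,interpolation=cv2.INTER_CUBIC));np.savez("side2.npz",**s)
print("expected tcp px",proj(s,e),proj(s,[e[0],e[1],e[2]-.02]))
R=o["eef_rot"];d=np.array([.6228,.1035,e[2]])-e;print((R.T@d*1e3).round(1))
E
```

```text
clock: 8.42
eef_pos: [0.4389, -0.2512, 0.1259]
eef_rot: [[-0.951, 0.309, -0.0], [0.309, 0.951, 0.001], [0.001, 0.001, -1.0]]
wrist_force: [0.4, 0.5, -2.1]
finger_gap: 0.033
grasp_force: 59.6
[ 0.43823223 -0.25097847  0.12495056]
expected tcp px [346.3258167  339.00150538] [346.13210976 344.65966199]
[-6.570e+01  3.942e+02 -1.000e-01]
```

View pics/l.png

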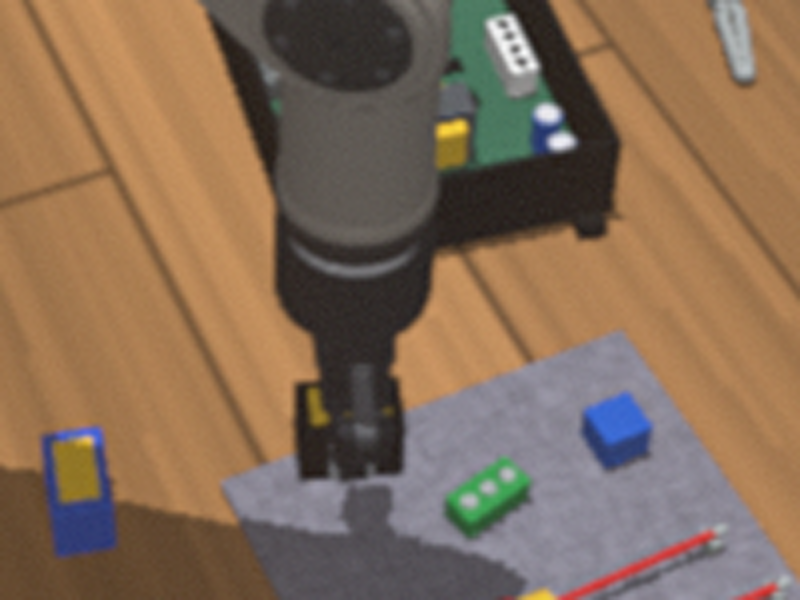

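The module is held upright, centred in the jaws near (347,345). Its neighbours are undisturbed. Next is the carry.

```bash
python3 -m jog '[[0,-2,12,0,0,0,0],[0,-4,24,0,0,0,0],[0,-5,30,0,0,0,0],[0,-5,30,0,0,0,0],[0,-5,30,0,0,0,0],[0,-5,30,0,0,0,0],[0,-5,30,0,0,0,0],[0,-5,30,0,0,0,0]]'
python3 -m jog '[[0,-5,30,0,0,0,0],[0,-5,30,0,0,0,0],[0,-5,30,0,0,0,0],[0,-5,30,0,0,0,0],[0,-5,30,0,0,0,0],[0,-3,18,0,0,0,0],[0,-2,10,0,0,0,0],[0,0,0,0,0,0,0]]'
python3 -m jog '[[0,0,0,0,0,0,-5],[0,0,0,0,0,0,-5],[0,0,0,0,0,0,0],[0,0,0,0,0,0,0],[0,0,0,0,0,0,0]]'
python3 - <<'E'
from h import *
from bench import r
o=r.get_obs();e=o["eef_pos"];R=o["eef_rot"];d=np.array([.6228,.1035,e[2]])-e;print(e,(R.T@d*1e3).round(1),np.degrees(np.arctan(R[1,0]/R[0,0])))
E
```

```text
clock: 9.18
eef_pos: [0.5399, -0.056, 0.1247]
eef_rot: [[-0.951, 0.31, -0.003], [0.31, 0.951, -0.0], [0.003, -0.001, -1.0]]
wrist_force: [-0.1, 0.4, -2.2]
finger_gap: 0.0334
grasp_force: 59.7
clock: 9.85
eef_pos: [0.624, 0.1053, 0.1245]
eef_rot: [[-0.952, 0.306, -0.002], [0.306, 0.952, 0.0], [0.002, -0.0, -1.0]]
wrist_force: [0.3, 0.5, -3.0]
finger_gap: 0.0333
grasp_force: 59.8
clock: 10.27
eef_pos: [0.6236, 0.1009, 0.126]
eef_rot: [[-0.99, 0.144, -0.001], [0.144, 0.99, -0.0], [0.001, -0.001, -1.0]]
wrist_force: [0.5, -0.0, -1.2]
finger_gap: 0.0334
grasp_force: 59.8
[0.62360105 0.10088184 0.12604245] [ 1.2  2.5 -0. ] -8.262779665586333
```

```bash
python3 -m jog '[[0,1,2.5,0,0,0,0],[0,0,0,12,0,0,0],[0,0,0,18,0,0,0],[0,0,0,14,0,0,0],[0,0,0,6,0,0,0],[0,0,0,0,0,0,0],[0,0,0,0,0,0,0],[0,0,0,0,0,0,0]]'
python3 - <<'E'
from h import *
from bench import r
s=r.capture("side");np.savez("side3.npz",**s);t=r.capture("top");np.savez("top3.npz",**t);o=r.get_obs();e=o["eef_pos"];R=o["eef_rot"];print(e,np.degrees(np.arctan(R[1,0]/R[0,0])))
def draw(c,x0,y0,w,h,f):
    im=cv2.resize(c["image"][y0:y0+h,x0:x0+w],None,fx=f,fy=f,interpolation=cv2.INTER_CUBIC)
    def wire(A,col):
        for a,b in((0,1),(1,3),(3,2),(2,0),(4,5),(5,7),(7,6),(6,4),(0,4),(1,5),(2,6),(3,7)):
            if a<len(A) and b<len(A):
                p=[tuple(int(k) for k in ((proj(c,A[i])-[x0,y0]+.5)*f)) for i in(a,b)];cv2.line(im,*p,col,1)
    M=np.array([[x,y,z] for z in(-.016,.026) for x in(-.027,.027) for y in(-.017,.017)])
    wire(np.c_[M[:,:2]@R[:2,:2].T,M[:,2]]+e,(255,0,255))
    a=np.radians(-7.9);Q=np.array([[np.cos(a),-np.sin(a)],[np.sin(a),np.cos(a)]])
    S=np.array([[x,y] for x in(-.03,.03) for y in(-.02,.02)])@Q.T
    wire(np.c_[S+[.6228,.1035],np.full(4,.026)],(255,255,0));return im
cv2.imwrite("pics/w.png",np.hstack([draw(s,310,190,80,90,5),draw(t,235,140,80,90,5)]))
E
```

```text
clock: 10.93
eef_pos: [0.6241, 0.105, 0.0769]
eef_rot: [[-0.99, 0.14, 0.001], [0.14, 0.99, 0.0], [-0.001, 0.0, -1.0]]
wrist_force: [-0.4, -0.1, -1.4]
finger_gap: 0.0333
grasp_force: 59.7
[0.6242702  0.10509461 0.07725264] -8.056480170723432
```

View pics/w.png

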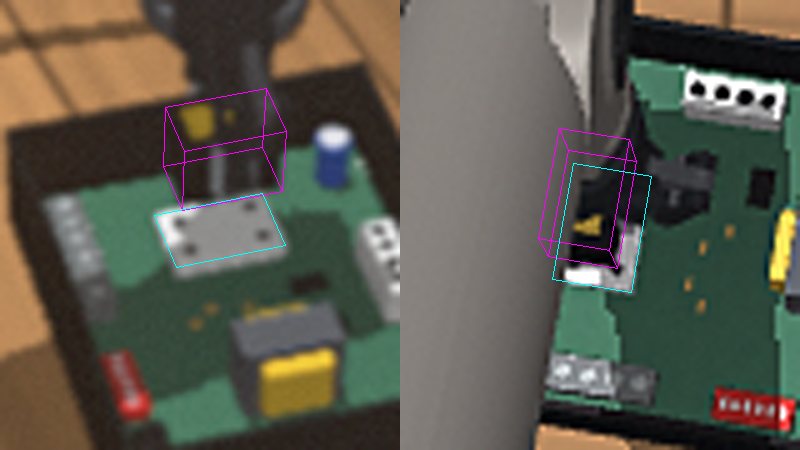

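The overlay shows the socket outline (cyan) matching in both views and the module outline (magenta) nearly right. I'll check the in-hand offset with numbers from the lifted picture, where the background is brighter.

```bash
python3 - <<'E'
from h import *
s=np.load("side2.npz");e=np.array([.43823,-.25098,.12495]);a=np.radians(-18)
Q=np.array([[np.cos(a),-np.sin(a)],[np.sin(a),np.cos(a)]])
def corners(dx,dy,dz):
    M=np.array([[x+dx,y+dy,z+dz] for z in(-.016,.026) for x in(-.027,.027) for y in(-.017,.017)])
    return np.array([proj(s,[*(Q@m[:2]+e[:2]),m[2]+e[2]]) for m in M])
im=s["image"];g=im.max(2)
for v in(331,334,337,340,343,346):print(v,g[v,328:368].tolist())
for u in(337,338,339,357,358):print(u,g[320:356,u].tolist())
print(corners(0,0,0).round(1).tolist())
E
```

```text
331 [178, 181, 186, 194, 189, 133, 62, 33, 59, 107, 136, 129, 89, 52, 45, 49, 47, 46, 46, 47, 62, 69, 74, 73, 69, 60, 50, 49, 60, 62, 49, 50, 102, 163, 182, 175, 171, 165, 154, 144]
334 [178, 178, 181, 183, 173, 120, 60, 39, 48, 86, 129, 149, 148, 123, 85, 55, 55, 61, 64, 64, 66, 66, 70, 68, 70, 62, 57, 55, 56, 55, 46, 43, 63, 118, 139, 147, 145, 144, 146, 151]
337 [184, 183, 178, 179, 172, 123, 62, 36, 40, 45, 48, 51, 46, 48, 47, 44, 56, 66, 66, 66, 80, 104, 109, 109, 105, 92, 68, 54, 50, 50, 47, 45, 51, 98, 136, 150, 154, 155, 150, 151]
340 [189, 186, 188, 182, 176, 128, 70, 42, 43, 41, 44, 42, 42, 46, 50, 50, 44, 47, 50, 50, 53, 63, 68, 68, 66, 65, 52, 48, 47, 45, 45, 39, 64, 127, 155, 151, 148, 149, 153, 157]
343 [185, 186, 182, 177, 164, 127, 77, 44, 44, 42, 44, 43, 45, 43, 53, 50, 50, 48, 44, 45, 46, 50, 49, 44, 47, 48, 45, 46, 44, 46, 39, 38, 67, 126, 151, 155, 154, 145, 142, 149]
346 [147, 148, 150, 153, 155, 134, 94, 51, 40, 41, 42, 42, 44, 50, 80, 88, 60, 45, 43, 42, 47, 45, 43, 65, 79, 74, 47, 40, 41, 43, 39, 39, 70, 127, 152, 157, 157, 156, 161, 154]
337 [176, 177, 182, 1
[... 223 characters left out ...]
 123, 83, 48, 44, 45, 44, 44, 43, 44, 45, 43, 42, 42, 39, 70, 137, 164, 164, 159, 154, 147]
339 [83, 98, 123, 135, 129, 83, 64, 99, 116, 121, 128, 129, 137, 145, 149, 139, 91, 51, 40, 44, 42, 42, 44, 43, 46, 42, 42, 40, 39, 71, 146, 166, 163, 159, 151, 145]
357 [63, 90, 105, 99, 69, 44, 44, 47, 42, 42, 44, 62, 84, 76, 55, 47, 48, 50, 48, 48, 45, 45, 43, 46, 42, 38, 43, 41, 75, 134, 152, 133, 108, 96, 99, 97]
358 [115, 153, 163, 149, 95, 56, 44, 39, 35, 37, 38, 49, 61, 58, 46, 43, 46, 47, 44, 47, 45, 41, 38, 39, 39, 39, 39, 45, 76, 133, 151, 150, 138, 134, 135, 130]
[[333.9, 351.5], [332.3, 337.7], [360.3, 349.5], [358.1, 335.8], [334.0, 339.5], [332.4, 325.6], [361.1, 337.4], [358.9, 323.6]]
```

```bash
python3 - <<'E'
from h import *
s=np.load("side0.npz");a=np.radians(-18);Q=np.array([[np.cos(a),-np.sin(a)],[np.sin(a),np.cos(a)]])
M=np.array([[x,y,z] for z in(.012,.054) for x in(-.027,.027) for y in(-.017,.017)])
print(np.array([proj(s,[*(Q@m[:2]+[.4403,-.2508]),m[2]]) for m in M]).round(1).tolist())
g=s["image"].max(2)
for v in(368,372):print(v,g[v,328:368].tolist())
for u in(338,356):print(u,g[345:382,u].tolist())
E
```

```text
[[334.6, 376.7], [333.0, 363.2], [359.4, 374.7], [357.4, 361.3], [334.7, 366.0], [333.1, 352.3], [360.2, 363.9], [358.1, 350.4]]
368 [142, 138, 140, 144, 147, 140, 102, 55, 43, 46, 46, 47, 47, 48, 46, 49, 45, 50, 47, 45, 46, 48, 49, 47, 46, 45, 50, 46, 46, 43, 41, 53, 84, 125, 143, 144, 139, 139, 143, 143]
372 [140, 143, 143, 143, 148, 145, 114, 67, 46, 48, 48, 44, 46, 48, 43, 45, 42, 45, 45, 48, 42, 45, 47, 46, 47, 46, 47, 45, 43, 47, 44, 50, 82, 126, 139, 140, 142, 144, 144, 143]
338 [148, 143, 144, 142, 151, 160, 155, 117, 89, 159, 213, 226, 219, 215, 214, 211, 208, 198, 133, 75, 47, 52, 45, 46, 47, 46, 42, 48, 47, 47, 52, 72, 77, 98, 134, 151, 149]
356 [141, 138, 139, 146, 148, 140, 96, 62, 106, 158, 175, 180, 182, 191, 197, 211, 205, 135, 67, 50, 46, 46, 46, 46, 48, 46, 48, 43, 44, 53, 76, 83, 102, 132, 144, 143, 148]
```

```bash
python3 -m jog '[[0,1.4,-1.8,0,0,0,0],[0,0,0,6,0,0,0],[0,0,0,7,0,0,0],[0,0,0,5,0,0,0],[0,0,0,3,0,0,0],[0,0,0,0,0,0,0],[0,0,0,0,0,0,0],[0,0,0,0,0,0,0]]'
python3 - <<'E'
from h import *
from bench import r
E=[]
for i in range(6):
    c=r.capture("side");E.append(r.get_obs()["eef_pos"])
print(np.round(E,4));R=r.get_obs()["eef_rot"];print(np.round(R,4).tolist(),r.get_obs()["wrist_force"])
np.savez("side4.npz",**c);t=r.capture("top")
e=np.mean(E,0)
def cr(c,x0,y0,w,h,f):
    im=cv2.resize(cv2.convertScaleAbs(c["image"][y0:y0+h,x0:x0+w],alpha=1.8),None,fx=f,fy=f,interpolation=cv2.INTER_CUBIC)
    M=np.array([[x,y,z] for z in(-.0155,.0265) for x in(-.027,.027) for y in(-.017,.017)])
    for m in M:cv2.circle(im,tuple(int(k) for k in (proj(c,R@[m[0],m[1],-m[2]]+e)-[x0,y0]+.5)*f),2,(255,0,255),-1)
    return im
cv2.imwrite("pics/f.png",np.hstack([cr(c,325,195,65,80,6),cr(t,250,150,65,80,6)]))
E
```

```text
clock: 11.7
eef_pos: [0.622, 0.1035, 0.0553]
eef_rot: [[-0.99, 0.14, 0.0], [0.14, 0.99, 0.0], [-0.0, 0.0, -1.0]]
wrist_force: [-0.8, 0.1, -1.8]
finger_gap: 0.0333
grasp_force: 59.7
[[0.6221 0.1035 0.0555]
 [0.6221 0.1035 0.0556]
 [0.6221 0.1035 0.0556]
 [0.6221 0.1035 0.0556]
 [0.622  0.1036 0.0555]
 [0.622  0.1035 0.0555]]
[[-0.9901, 0.14, 0.0004], [0.14, 0.9901, 0.0002], [-0.0004, 0.0003, -1.0]] [-0.44994464  0.65815902 -1.9591049 ]
```

View pics/f.png

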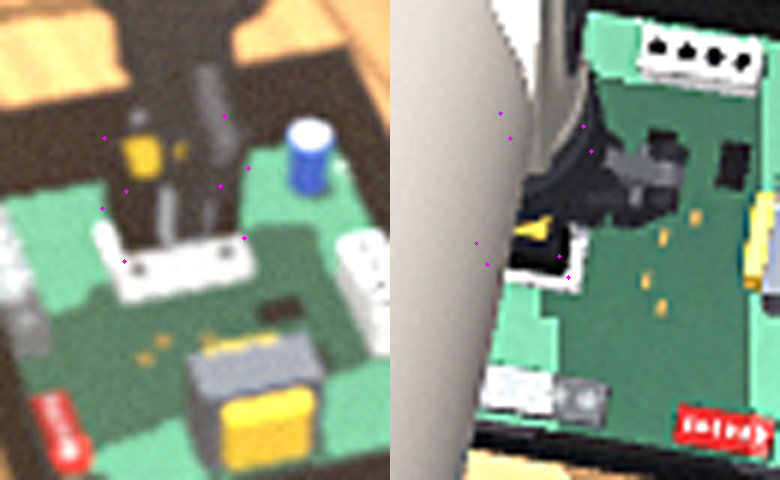

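```bash
python3 - <<'E'
from h import *
s=np.load("side4.npz");e=np.array([.6221,.1035,.0555]);a=np.radians(-8.05);Q=np.array([[np.cos(a),-np.sin(a)],[np.sin(a),np.cos(a)]])
M=np.array([[x,y,z] for z in(-.0155,.0265) for x in(-.027,.027) for y in(-.017,.017)])
print(np.array([proj(s,[*(Q@m[:2]+e[:2]),m[2]+e[2]]) for m in M]).round(1).tolist())
S=np.array([[x,y] for x in(-.03,.03) for y in(-.02,.02)])
print("sock",np.array([proj(s,[*(Q@m+[.6228,.1035]),.026]) for m in S]).round(1).tolist())
g=s["image"].max(2)
for u in(346,348,350,356,359,362,364):print(u,g[222:250,u].tolist())
for v in(228,231,234):print(v,g[v,336:374].tolist())
E
```

```text
[[345.3, 238.2], [341.7, 229.3], [365.2, 234.3], [361.3, 225.6], [345.6, 226.5], [341.9, 217.7], [365.9, 222.6], [361.9, 213.9]]
sock [[344.7, 242.9], [340.4, 232.5], [366.7, 238.6], [362.1, 228.3]]
346 [82, 68, 53, 39, 41, 42, 43, 43, 38, 44, 39, 37, 37, 36, 54, 95, 129, 129, 127, 142, 148, 149, 138, 102, 76, 68, 75, 70]
348 [149, 137, 90, 50, 45, 40, 43, 44, 42, 39, 36, 40, 38, 37, 63, 115, 127, 93, 92, 130, 146, 145, 130, 96, 73, 72, 72, 69]
350 [144, 126, 84, 48, 40, 39, 41, 45, 47, 47, 45, 46, 41, 38, 76, 128, 147, 144, 142, 145, 146, 136, 109, 81, 71, 72, 72, 71]
356 [45, 44, 46, 43, 43, 43, 45, 44, 43, 48, 45, 42, 57, 99, 135, 144, 143, 146, 147, 146, 140, 102, 73, 70, 70, 70, 72, 75]
359 [44, 47, 45, 46, 48, 45, 53, 63, 66, 62, 59, 59, 72, 118, 142, 147, 144, 145, 145, 139, 118, 85, 70, 73, 71, 70, 72, 75]
362 [51, 46, 45, 46, 46, 45, 42, 41, 39, 39, 38, 42, 81, 117, 92, 90, 128, 151, 148, 141, 105, 71, 70, 71, 69, 74, 68, 69]
364 [44, 48, 46, 45, 49, 43, 45, 49, 52, 50, 52, 65, 113, 136, 132, 132, 142, 145, 141, 117, 85, 70, 70, 70, 72, 71, 67, 71]
228 [121, 123, 121, 122, 124, 108, 73, 42, 40, 42, 43, 38, 43, 41, 41, 65, 95, 89, 64, 46, 45, 46, 45, 53, 53, 46, 42, 42, 45, 86, 113, 123, 121, 123, 123, 121, 124, 122]
231 [121, 122, 122, 119, 124, 127, 113, 71, 40, 42, 44, 40, 39, 39, 47, 74, 98, 87, 57, 45, 48, 42, 50, 62, 57, 46, 39, 40, 50, 101, 124, 123, 118, 117, 118, 119, 121, 117]
234 [124, 121, 118, 117, 128, 182, 215, 182, 109, 52, 37, 37, 38, 39, 41, 63, 91, 88, 61, 50, 57, 58, 66, 72, 73, 75, 81, 94, 113, 101, 80, 70, 71, 71, 71, 70, 69, 72]
```

```bash
python3 -c "
from bench import r
print(r.hand_in())"
```

```text
the job is handed in; nothing more can be done
None
```

The magnifier is swung clear of the box, and I handed the job in at about 12 s with the gripper holding the module level over the empty socket, lined up to about 1 mm, with its pins about 1 cm above it.

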